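Swing the loader link to its stop and put the valve lever in float

TASK

The loader linkage is being set up on the bench. Swing the free end of the long steel link round on its pin until the link rests flush against the stop block; then push the hydraulic valve's lever forward, through the stiff detent, fully home into its float notch. Leave the link against the stop and the lever in float, and do not shove or knock over the tin, jar, oil bottle and bearing ring beside them.

Things in the scene. Friction and masses are not known exactly. Their poses are not given: they have to be found in the camera images.
- plate: dark steel plate, 240 x 260 mm, 10 mm thick, fixed to the bench. Origin: centre of its underside. An upright 12 mm pin with a 26 mm wide head (top 36 mm above the bench) stands at x = +85 mm, y = 0 in this frame, on the side away from the robot. A dark curved slot on the -y half carries the stop block.
- link: bright flat steel bar 190 x 30 x 16 mm, about 0.6 kg, flat on the plate (top 26 mm above the bench), one end held on the pin: it only turns about it and stays where left (friction, 1 to 3 N at the free end). Origin: pin hole's centre, on the underside; x runs along the bar to the free end, 170 mm away; z up. It must turn 0.4 to 1.25 rad anticlockwise seen from above to meet the stop.
- stop: bare light metal block, 60 x 30 mm, 34 mm high, bolt head on top (51 mm above the bench), fixed on the plate at a place that varies. This frame's origin: on the pin's axis, at the plate's top. Its x axis runs from the pin along the centreline that the link has when flush against the block; the block spans x = 105 to 165 mm, y = 15 to 45 mm; its face at y = 15 mm meets the link.
- link_end (a point): middle of the link's free end face, 8 mm above the link's underside; axes as the link's.
- stop_face (a point): middle of the stop block's face that the link must rest against, 15 mm above the plate.
- valve: grey hydraulic valve block (100 x 64 x 50 mm) on a 150 x 110 mm foot fixed to the bench, with brass ports, two ears carrying the lever's pivot and a toothed steel quadrant beside the lever (top 160 mm above the bench). Origin: centre of the foot's underside; x is the lever's forward direction, away from the robot; z up.
- lever_pivot (a point): the lever's pivot axis, 95 mm above the bench, above the valve's origin; the axis runs along the valve's y.
- lever_knob (a point): centre of the black ball knob (36 mm diameter) on top of the lever (12 mm round steel rod), 130 mm from the pivot.
- valve_lever (a joint): lever angle in rad: at 0 it leans 0.45 rad back towards the robot, at 0.45 it is upright, at 0.9 it leans 0.45 rad forward, against its end stop. Up to 0.47 it moves easily (1 to 2 N at the knob) and stays where left; then a spring detent pushes back (most at 0.6: about 10 N at the knob, plus friction) as far as its crest at 0.72, beyond which it snaps on into the float notch at 0.9 and is held.
- grease_tin: bystander: round tin, 56 mm across, 55 mm high, standing on the plate beside the pin.
- bolt_jar: bystander: glass jar with a steel lid, 52 mm across, 50 mm high, standing on the plate on the other side of the pin.
- oil_can: bystander: dark round oil bottle, 60 mm across, 110 mm high, standing near the valve.
- bearing: bystander: steel bearing ring, 72 mm across, 22 mm high, lying near the valve.
Things that resemble listed ones, but are neither listed nor needed, are in the scene too. What is shaped like the link but purple is not meant.

How it is judged:
By the outcome, as a careful person would: the job done as asked, in the order asked, and still so for the second after the job is handed in, with the robot touching nothing.
It also fails if it takes over 51 s, if anything falls off the work surface, if the arm or the gripper's body presses on something with over 40 N, if the wrist force passes 120 N, or if a joint passes its speed limit or range.

ROBOT

A 6-joint arm with a two-finger parallel gripper is mounted at the origin on the work surface. World frame = base frame: x ahead of the robot, y to its left, z up, the work surface at z = 0. Lengths are in m, angles in rad, forces in N, time in s.
With the tool pointing down it reaches from about 0.425 to 0.95 m from the base axis. Payload 3.5 kg.
Tool frame: the origin (TCP) lies on the centre line of the jaws, within the pads' length; the fingertips stand 8 mm ahead of it and the grasp point (between the pads) lies 11 mm behind it; z points along the fingers, y is the line along which they close (so a half turn about z gives the same grasp; the last joint's range is limited). The gripper opens to 85 mm and grips with 20 to 120 N. Pads are 22 mm wide; open, the fingers measure 114 mm over their backs; the gripper's body (76 mm by 85 mm) begins 54 mm behind the grasp point. The pads swing forward as they close: fully open they stand 13 mm farther back than shut.
Start: joints at [1.048, 0.286, 1.577, -0, 1.279, -0.15], TCP at [0.246, 0.629, 0.239] pointing down, gripper open.
Joint ranges: [-2.77, 2.77], [-0.9, 2.22], [0.21, 2.48], [-1.53, 4.67], [0.24, 2.81], [-2.84, 2.84]. Speed limits (rad/s): [2.79, 2.79, 3.14, 3.14, 3.14, 3.14].

INTERFACE

Orientations are given as a unit quaternion [x, y, z, w].
In Python, from plant import ctrl gives the robot as it stands. The module is installed in compiled form; this text tells all that it offers.
- The arm moves only by the tool send_rows, never from a script. Its argument "steps" is a list of rows, each a list of 5 numbers: the shift along the tool's x, y, z in m, then the turn about the tool's z in degrees, then the opening, from -1 (shut) to 1 (fully open). A call has 1 to 12 rows; each row is the pose to reach, as a shift and turn from the pose commanded when the call began, along the tool's axes at that moment; what a row does not reach only later rows make up. A row lasts 1/10 s, in which the tool goes at most 50 mm and 8.59 degrees, less where a joint would pass 70% of its speed; a pose out of reach is approached as far as the arm can. A call with a gripper value outside its range is refused whole. The fingers move at their own pace and stop on an object; "squeeze" is the grip in N (left out, the last holds). Time passes only in rows, so rows that repeat a pose let the fingers close. It gives the time, the measured TCP pose, the force, the opening and the grip force at its end, in the units of the state.
- ctrl.get_state(): the state, without advancing time (a new reading comes with each control period).
- ctrl.read_camera(name): name is "side" or "top" or "wrist"; returns the picture (420x560x3 uint8, red, green, blue); there is no depth.
- ctrl.calibration(name): a dict with "intrinsics" (3x3 intrinsics, pixels), "k1" (the pictures are not rectified: a ray, as slopes to the right and down, at radius r is drawn at 1 + k1 r^2 times it, then the intrinsics apply), "extrinsics" (4x4, takes a point from world to camera coordinates); the wrist camera has in their place "tool_from_camera" (4x4, takes a point from camera to tool coordinates, whose origin is the TCP and whose axes are the flange's). Camera axes: x right, y up, looking along -z (the intrinsics and any distortion apply to the point x, -y, -z); pixel columns grow to the right and rows downward; lengths in m; the calibration is good to about 2 mm. A picture is of the moment at which its call begins: read the wrist's pose just before it. calibration takes no time and is no camera call.
- ctrl.sign_off(): hands the job in; it is judged then, once.
The state is a dict: "time": time; "qpos": joint angles; "dq": joint speeds; "joint_efforts": joint torques, N m; "eef_pos": TCP position; "tcp_rot": TCP orientation; "contact_force": force on the tool from outside, world axes, zero at the start; "wrist_torque": the same for the moment, N m; "opening": opening from 0.0 (shut) to 1.0 (fully open); "finger_force": force on a finger pad.
Only numpy, scipy, OpenCV 4.12 (cv2) and the standard library are available. Lean on these libraries where they do the work, as an engineer would, in place of code of your own. Each camera call takes 0.05 s, during which the arm holds its last target. There are 200 camera calls.

## Working session

There is one attempt and no reset: what is moved stays moved. The work goes in short steps, Python scripts to look and compute and a tool call to move; the robot and the scene stay as the last step left them, time stands still between calls to the robot, and variables do not carry over. Pictures are saved under pics/ and viewed, at most 10 in all, crops included, and the job is handed in when it is done.

Besides the shell and the picture viewer there is one more tool, called after ">>>" by a JSON object that holds its "fn" and its "kwargs", one argument or row to a line. send_rows: Moves the arm, as the interface text tells. Its arguments: {"type":"object","properties":{"steps":{"type":"array","items":{"type":"array","items":{"type":"number"}}},"squeeze":{"type":"number"}},"required":["steps"]}

```bash
mkdir -p pics; cat > h.py <<'E'
import numpy as np, cv2
from plant import ctrl
from scipy.spatial.transform import Rotation as R
def cam(n):
    c=ctrl.calibration(n); K=np.array(c["intrinsics"]); k=c["k1"]
    if n=="wrist":
        s=ctrl.get_state(); T=np.eye(4); T[:3,:3]=R.from_quat(s["tcp_rot"]).as_matrix(); T[:3,3]=s["eef_pos"]
        E=np.linalg.inv(T@np.array(c["tool_from_camera"]))
    else: E=np.array(c["extrinsics"])
    return K,k,E
def ray(n,uv,C=None):
    K,k,E=C or cam(n); d=np.linalg.inv(K)@[uv[0],uv[1],1]; r=np.hypot(d[0],d[1]); x=r
    for _ in range(30): x=r/(1+k*x*x)
    s=x/r if r>0 else 1
    v=E[:3,:3].T@np.array([d[0]*s,-d[1]*s,-1]); o=-E[:3,:3].T@E[:3,3]
    return o,v/np.linalg.norm(v)
def plane(n,uv,z,C=None):
    o,v=ray(n,uv,C); return o+v*(z-o[2])/v[2]
def proj(n,p,C=None):
    K,k,E=C or cam(n); q=E[:3,:3]@np.array(p)+E[:3,3]; a,b=q[0]/-q[2],-q[1]/-q[2]; f=1+k*(a*a+b*b)
    return (K@[a*f,b*f,1])[:2]
def tri(n1,u1,n2,u2):
    o1,v1=ray(n1,u1);o2,v2=ray(n2,u2); A=np.stack([v1,-v2],1); t=np.linalg.lstsq(A,o2-o1,rcond=None)[0]
    a,b=o1+v1*t[0],o2+v2*t[1]; return (a+b)/2,np.linalg.norm(a-b)
def save(n,name):
    im=ctrl.read_camera(n)[...,::-1].copy(); cv2.imwrite(f"pics/{name}.png",im); return im
E
python3 - <<'E'
from h import *
s=ctrl.get_state(); print({k:np.round(v,3).tolist() for k,v in s.items()})
save("top","top0"); save("side","side0")
for n in("top","side"):
    K,k,E=cam(n); print(n,K.round(0).tolist(),k,ray(n,(280,210)))
E
```

```text
{'time': 0.0, 'qpos': [1.048, 0.287, 1.578, -0.0, 1.279, -0.15], 'dq': [-0.0, 0.0, 0.0, 0.001, -0.0, -0.0], 'joint_efforts': [0.001, -40.598, -29.262, -0.0, 0.006, 0.0], 'eef_pos': [0.246, 0.628, 0.238], 'tcp_rot': [0.185, 0.983, -0.001, -0.0], 'contact_force': [-0.289, -0.027, 0.708], 'wrist_torque': [-0.02, 0.0, 0.004], 'finger_force': 0.0, 'opening': 0.996}
top [[400.0, 0.0, 282.0], [0.0, 400.0, 210.0], [0.0, 0.0, 1.0]] -0.018323424707254742 (array([ 0.32513159, -0.00426768,  1.21502764]), array([ 0.0772657 ,  0.00317943, -0.99700547]))
side [[414.0, 0.0, 282.0], [0.0, 414.0, 206.0], [0.0, 0.0, 1.0]] -0.09402885860429915 (array([ 0.30076727, -0.89528316,  0.97608651]), array([ 0.09081671,  0.73017549, -0.67719722]))
```

View pics/top0.png

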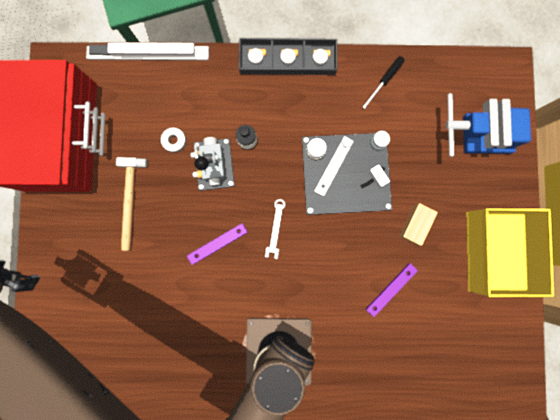

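View pics/side0.png

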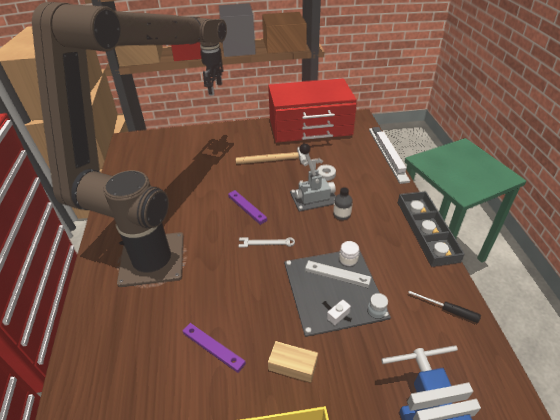

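Candidates for the link (top view): bright bar on the plate (334,165); purple bars (217,244) and (392,290), rejected by colour; rail at the rear (148,50) and wrench (275,230), wrong shape. I choose the bar on the plate. For the lever: black knob (202,163) on the valve; the oil bottle's black cap (246,133) is similar and rejected. I'll check both choices in a crop.

```bash
python3 - <<'E'
import cv2,numpy as np
a=cv2.imread("pics/top0.png")[115:225,150:410]; cv2.imwrite("pics/c1.png",np.vstack([cv2.resize(a,(780,330),interpolation=cv2.INTER_CUBIC), cv2.resize(cv2.imread("pics/side0.png")[135:330,235:475],(332,270),interpolation=cv2.INTER_CUBIC) if 0 else cv2.copyMakeBorder(cv2.resize(cv2.imread("pics/side0.png")[135:225,280:410],(390,270),interpolation=cv2.INTER_CUBIC),0,0,0,390,cv2.BORDER_CONSTANT)]))
b=cv2.imread("pics/side0.png")[230:335,280:410]; im=cv2.imread("pics/c1.png"); im[330:600,390:724]=cv2.resize(b,(334,270),interpolation=cv2.INTER_CUBIC); cv2.imwrite("pics/c1.png",im)
E
```

```text
(no output)
```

View pics/c1.png

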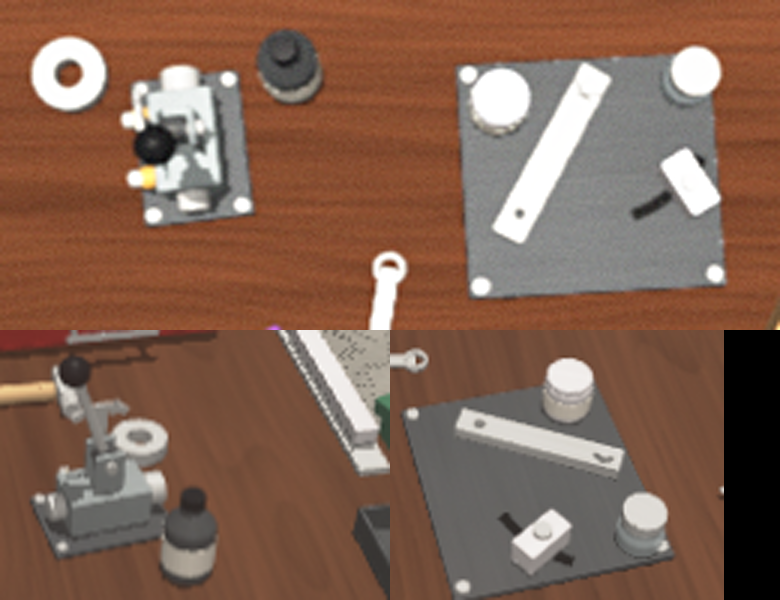

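The crop shows the bar pinned at its upper end (full-image pin ≈(347,143), free end ≈(319,194)), the stop at ≈(380,176), the tin at (317,148), and the jar at (381,139). The black knob (201,163) sits on the lever. The choices hold, so I measure.

```bash
python3 - <<'E'
from h import *
im=cv2.imread("pics/top0.png"); g=cv2.resize(im,None,fx=4,fy=4,interpolation=cv2.INTER_CUBIC)
P=lambda u,v,z:plane("top",((u+.5)/4-.5,(v+.5)/4-.5),z)
hsv=cv2.cvtColor(g,cv2.COLOR_BGR2HSV); br=((hsv[...,2]>185)&(hsv[...,1]<60)).astype(np.uint8)
for nm,pt,z in(("link",(334,165),.026),("stop",(380,176),.044),("tin",(317,148),.065),("jar",(381,138),.06),("ring",(173,139),.022)):
    n,lab,st,c=cv2.connectedComponentsWithStats(br)
    q=lab[pt[1]*4,pt[0]*4]
    if q==0: q=lab[pt[1]*4,pt[0]*4+26]
    cn=max(cv2.findContours((lab==q).astype(np.uint8),0,1)[0],key=len)
    w=np.array([P(u,v,z)[:2] for u,v in cn[:,0]],np.float32)
    r=cv2.minAreaRect(w); print(nm,st[q][4],np.round(r[0],4),np.round(r[1],4),round(r[2],1),cv2.boxPoints(r).round(4).tolist())
# plate
pl=((hsv[...,2]<120)&(hsv[...,1]<70)).astype(np.uint8); pl[:, :1160]=0; pl[:,1640:]=0; pl[:500]=0;pl[900:]=0
cn=max(cv2.findContours(cv2.morphologyEx(pl,cv2.MORPH_CLOSE,np.ones((25,25))),0,1)[0],key=cv2.contourArea)
r=cv2.minAreaRect(np.array([P(u,v,.01)[:2] for u,v in cn[:,0]],np.float32)); print("plate",r,cv2.boxPoints(r).round(4).tolist())
# knob
K={}
for n,f,box in(("top","top0",(185,150,218,180)),("side","side0",(293,140,318,160))):
    a=cv2.imread(f"pics/{f}.png").max(2); x0,y0,x1,y1=box; m=(a[y0:y1,x0:x1]<45).astype(np.uint8)
    N,l,s,c=cv2.connectedComponentsWithStats(m); i=1+s[1:,4].argmax(); K[n]=c[i]+[x0,y0]; print(n,K[n],s[i])
print("knob",tri("top",K["top"],"side",K["side"]))
ring=K
# foot corner bolts (z~.012) from crop
print("footbolts",[plane("top",(150+u/3,115+v/3),.012)[:2].round(3).tolist() for u,v in((139,90),(228,79),(242,205),(153,215))])
print("oil",plane("top",(150+286/3,115+48/3),.11).round(3))
E
```

```text
link 11739 [ 0.5528 -0.1609] [0.0361 0.195 ] 61.5 [[0.4584999978542328, -0.13019999861717224], [0.6298999786376953, -0.2231999933719635], [0.6470999717712402, -0.1914999932050705], [0.4758000075817108, -0.09849999845027924]]
stop 3815 [ 0.522  -0.2946] [0.0639 0.0343] 32.9 [[0.48590001463890076, -0.29760000109672546], [0.5044999718666077, -0.3264000117778778], [0.5582000017166138, -0.29159998893737793], [0.5394999980926514, -0.2628999948501587]]
tin 4990 [ 0.5997 -0.1047] [0.0587 0.0577] 81.7 [[0.5669000148773193, -0.12960000336170197], [0.6240000128746033, -0.1379999965429306], [0.6324999928474426, -0.07989999651908875], [0.5753999948501587, -0.07150000333786011]]
jar 3416 [ 0.6289 -0.2972] [0.0488 0.0478] 44.4 [[0.5946999788284302, -0.2971999943256378], [0.6281999945640564, -0.3312999904155731], [0.663100004196167, -0.2971000075340271], [0.6295999884605408, -0.2630000114440918]]
ring 6316 [0.631  0.3284] [0.0734 0.0739] 0.4 [[0.593999981880188, 0.36500000953674316], [0.5945000052452087, 0.29120001196861267], [0.667900025844574, 0.29170000553131104], [0.6674000024795532, 0.36559998989105225]]
plate ((0.5191595554351807, -0.28899306058883667), (0.09345284849405289, 0.06900086253881454), 86.45508575439453) [[0.48179998993873596, -0.3334999978542328], [0.5507000088691711, -0.337799996137619], [0.5565000176429749, -0.24449999630451202], [0.4875999987125397, -0.2401999980211258]]
top [201.49074074 162.84259259] [ 10   7  14  12 108]Traceback (most recent call last):
  File "<stdin>", line 20, in <module>
ValueError: attempt to get argmax of an empty sequence
```

```bash
python3 - <<'E'
from h import *
K={}
for n,f,box,th in(("top","top0",(190,152,214,174),45),("side","side0",(293,140,318,160),70)):
    a=cv2.imread(f"pics/{f}.png").max(2); x0,y0,x1,y1=box; m=(a[y0:y1,x0:x1]<th).astype(np.uint8)
    N,l,s,c=cv2.connectedComponentsWithStats(m); i=1+s[1:,4].argmax(); K[n]=c[i]+[x0,y0]; print(n,K[n],s[i])
print("knob",tri("top",K["top"],"side",K["side"]))
b=np.array([plane("top",(150+u/3,115+v/3),.012)[:2] for u,v in((139,90),(228,79),(242,205),(153,215))])
d=(b[0]+b[1]-b[2]-b[3])/2
print("footbolts",b.round(3).tolist(),"centre",b.mean(0),"fwd",d/np.linalg.norm(d),np.linalg.norm(d))
print("oil",plane("top",(150+286/3,115+48/3),.11).round(3))
pin=np.array([.6187,-.1967])
print("pin px",proj("top",[*pin,.036]),proj("side",[*pin,.036]))
E
```

```text
top [201.49074074 162.84259259] [  5   5  14  12 108]
side [304.4691358  148.40740741] [ 7  3 10 11 81]
knob (array([0.52103424, 0.19773914, 0.21902888]), np.float64(0.0024610776445627806))
footbolts [[0.615, 0.257], [0.627, 0.166], [0.498, 0.15], [0.487, 0.239]] centre [0.55700537 0.20316697] fwd [0.99131948 0.13147503] 0.129849421384025
oil [0.633 0.099 0.11 ]
pin px [346.07996988 143.28490888] [362.37779834 276.05017555]
```

>>> {"fn": "send_rows", "kwargs": {
  "steps": [
    [0, 0, 0, 0, -1],
    [0, 0, -0.04, 0, -1]
  ]
}}

```text
time: 0.3
eef_pos: [0.2442, 0.6256, 0.2712]
tcp_rot: [0.185, 0.983, -0.007, -0.003]
contact_force: [-0.2, 0.5, -0.8]
opening: 0.69
finger_force: 0.0
```

>>> {"fn": "send_rows", "kwargs": {
  "steps": [
    [-0.039, -0.031, -0.04, 8, -1],
    [-0.078, -0.061, -0.04, 16, -1],
    [-0.116, -0.092, -0.04, 24, -1],
    [-0.155, -0.123, -0.04, 32, -1],
    [-0.194, -0.153, -0.04, 40, -1],
    [-0.232, -0.184, -0.04, 48, -1],
    [-0.271, -0.215, -0.04, 56, -1],
    [-0.297, -0.254, -0.04, 64, -1],
    [-0.323, -0.293, -0.04, 72, -1],
    [-0.349, -0.333, -0.04, 80, -1],
    [-0.375, -0.372, -0.04, 88, -1],
    [-0.401, -0.412, -0.04, 97, -1]
  ]
}}

```text
time: 1.5
eef_pos: [0.4691, 0.097, 0.3193]
tcp_rot: [0.858, 0.513, 0.0, 0.0]
contact_force: [0.9, -0.1, 0.2]
opening: 0.001
finger_force: 0.0
```

```bash
cat > go.py <<'E'
import sys; from h import *
s=ctrl.get_state(); M=R.from_quat(s["tcp_rot"]).as_matrix(); t=np.array(eval(sys.argv[1]))
print(s["time"],"pos",np.round(s["eef_pos"],4),"yang",np.arctan2(M[1,1],M[0,1]).round(3),"q",np.round(s["qpos"],2)); print("shift",(M.T@(t-s["eef_pos"])).round(4))
E
python3 go.py "[.5087,-.0847,.12]"
```

```text
1.5 pos [0.4691 0.097  0.3193] yang -0.494 q [-0.01 -0.21  1.95  0.    1.41  0.49]
shift [-0.1413  0.1209  0.1994]
```

>>> {"fn": "send_rows", "kwargs": {
  "steps": [
    [-0.035, 0.03, 0.02, 0, -1],
    [-0.071, 0.06, 0.04, 0, -1],
    [-0.106, 0.09, 0.06, 0, -1],
    [-0.141, 0.121, 0.08, 0, -1],
    [-0.141, 0.121, 0.12, 0, -1],
    [-0.141, 0.121, 0.16, 0, -1],
    [-0.141, 0.121, 0.2, 0, -1],
    [-0.141, 0.121, 0.2, 0, -1]
  ]
}}

```text
time: 2.3
eef_pos: [0.5052, -0.0809, 0.113]
tcp_rot: [0.857, 0.515, -0.004, -0.005]
contact_force: [-1.5, -0.0, -0.6]
opening: 0.001
finger_force: 0.0
```

```bash
python3 go.py "[.5087,-.0847,.023]"; python3 - <<'E'
from h import *
save("wrist","w1"); C=cam("wrist")
print([proj("wrist",p,C).round(0).tolist() for p in([.469,-.116,.026],[.6187,-.1967,.036],[.5087,-.0847,.016])])
E
```

```text
2.3 pos [ 0.5052 -0.0809  0.113 ] yang -0.489 q [-0.36  0.08  2.06 -0.    1.01  0.13]
shift [-0.0015  0.006   0.0899]
[[255.0, 278.0], [490.0, 286.0], [283.0, 214.0]]
```

View pics/w1.png

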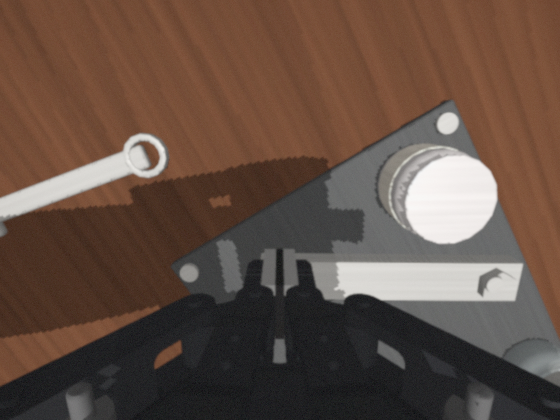

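The wrist view shows the pin head at ≈(495,283), against a predicted (490,286). The link's near edge is at row ≈255 and the landing point (283,214) is bare plate, clear of the tin (440,195). Descending.

>>> {"fn": "send_rows", "kwargs": {
  "steps": [
    [-0.002, 0.006, 0.02, 0, -1],
    [-0.002, 0.006, 0.045, 0, -1],
    [-0.002, 0.006, 0.065, 0, -1],
    [-0.002, 0.006, 0.08, 0, -1],
    [-0.002, 0.006, 0.085, 0, -1],
    [-0.002, 0.006, 0.085, 0, -1]
  ]
}}

```text
time: 2.95
eef_pos: [0.515, -0.0871, 0.0351]
tcp_rot: [0.857, 0.515, 0.0, 0.0]
contact_force: [0.3, -0.7, -1.1]
opening: 0.002
finger_force: 0.0
```

```bash
cat > arc.py <<'E'
# rows following the link: finger at link x=.15, y=-off, link angle a0..a1
import sys; from h import *
s=ctrl.get_state(); M=R.from_quat(s["tcp_rot"]).as_matrix(); p=np.array(s["eef_pos"]); pin=np.array([.6187,-.1967])
y=np.arctan2(M[1,1],M[0,1]); off,z=float(sys.argv[1]),float(sys.argv[2])
print("F",np.round(s["contact_force"],1),"pos",p.round(4),"yang",y.round(3),"rel angle",np.arctan2(*(p[:2]-pin)[::-1])%6.283)
for a in eval(sys.argv[3]):
    u=np.array([np.cos(a),np.sin(a)]); v=np.array([-u[1],u[0]]); t=np.r_[pin+.15*u-off*v,z]
    turn=-np.degrees((a-np.pi-y+np.pi)%(2*np.pi)-np.pi)
    print(round(a,3),(M.T@(t-p)).round(4).tolist(),turn.round(1))
E
python3 arc.py .030 .023 "np.arange(2.644,3.72,.1)"
```

```text
F [ 0.3 -0.7 -1.1] pos [ 0.515  -0.0871  0.0351] yang -0.488 rel angle 2.3284582356966665
2.644 [-0.0168, -0.0067, 0.0121] 0.6
2.744 [-0.0319, -0.0091, 0.012] -5.2
2.844 [-0.0471, -0.01, 0.012] -10.9
2.944 [-0.0624, -0.0093, 0.012] -16.6
3.044 [-0.0776, -0.0071, 0.012] -22.3
3.144 [-0.0924, -0.0035, 0.012] -28.1
3.244 [-0.1068, 0.0017, 0.012] -33.8
3.344 [-0.1206, 0.0082, 0.0121] -39.5
3.444 [-0.1337, 0.0161, 0.0121] -45.3
3.544 [-0.1459, 0.0253, 0.0121] -51.0
3.644 [-0.1572, 0.0356, 0.0121] -56.7
```

>>> {"fn": "send_rows", "kwargs": {
  "steps": [
    [0, -0.006, 0.012, 0, -1],
    [-0.01, -0.007, 0.012, 0, -1],
    [-0.017, -0.007, 0.012, 0, -1],
    [-0.024, -0.008, 0.012, -2, -1],
    [-0.032, -0.009, 0.012, -5, -1],
    [-0.047, -0.01, 0.012, -11, -1],
    [-0.062, -0.009, 0.012, -17, -1],
    [-0.078, -0.007, 0.012, -22, -1],
    [-0.092, -0.004, 0.012, -28, -1],
    [-0.107, 0.002, 0.012, -34, -1],
    [-0.121, 0.008, 0.012, -40, -1],
    [-0.121, 0.008, 0.012, -40, -1]
  ]
}}

```text
time: 4.15
eef_pos: [0.4648, -0.1997, 0.0231]
tcp_rot: [0.63, 0.777, -0.0, 0.001]
contact_force: [-0.2, -0.4, 0.8]
opening: -0.006
finger_force: 0.0
```

```bash
python3 arc.py .030 .023 "[3.344,3.444,3.544,3.594,3.644,3.68,3.716,3.75]"; python3 - <<'E'
from h import *
a=save("top","top2")[115:225,280:410]; cv2.imwrite("pics/c2.png",cv2.resize(a,None,fx=4,fy=4,interpolation=cv2.INTER_CUBIC))
E
```

```text
F [-0.2 -0.4  0.8] pos [ 0.4648 -0.1997  0.0231] yang 0.208 rel angle 3.1605945482450934
3.344 [0.002, 0.0013, 0.0001] 0.3
3.444 [-0.0132, -0.001, 0.0001] -5.4
3.544 [-0.0284, -0.0018, 0.0001] -11.2
3.594 [-0.0361, -0.0016, 0.0001] -14.0
3.644 [-0.0437, -0.0011, 0.0002] -16.9
3.68 [-0.0492, -0.0005, 0.0002] -18.9
3.716 [-0.0546, 0.0004, 0.0002] -21.0
3.75 [-0.0597, 0.0013, 0.0002] -23.0
```

View pics/c2.png

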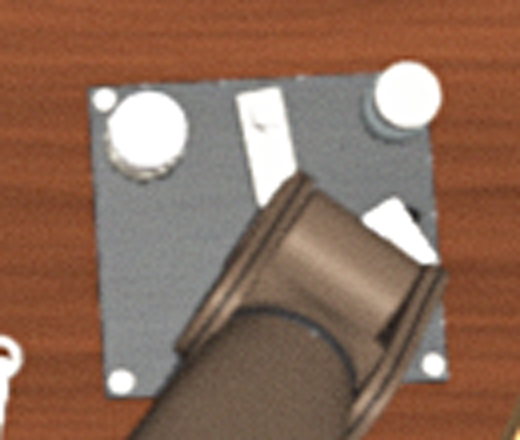

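The crop shows the link (265,145) swung well round, with the tin and jar undisturbed. I continue toward the stop, slowing down.

>>> {"fn": "send_rows", "kwargs": {
  "steps": [
    [-0.012, -0.001, 0, -5, -1],
    [-0.024, -0.002, 0, -9, -1],
    [-0.034, -0.002, 0, -13, -1],
    [-0.042, -0.001, 0, -16, -1],
    [-0.046, -0.001, 0, -18, -1],
    [-0.046, -0.001, 0, -18, -1]
  ]
}}

```text
time: 4.8
eef_pos: [0.4726, -0.2422, 0.022]
tcp_rot: [0.5, 0.866, 0.0, -0.001]
contact_force: [-0.5, 0.7, 0.2]
opening: 0.002
finger_force: 0.6
```

```bash
python3 arc.py .030 .023 "[3.644,3.68,3.716,3.75]"
```

```text
F [-0.5  0.7  0.2] pos [ 0.4726 -0.2422  0.022 ] yang 0.523 rel angle 3.443381534375243
3.644 [-0.0005, -0.0001, -0.001] 1.2
3.68 [-0.0059, -0.0012, -0.001] -0.9
3.716 [-0.0113, -0.0021, -0.001] -3.0
3.75 [-0.0164, -0.0028, -0.001] -4.9
```

>>> {"fn": "send_rows", "kwargs": {
  "steps": [
    [-0.003, 0, 0, -1, -1],
    [-0.006, -0.001, 0, -2, -1],
    [-0.009, -0.002, 0, -3, -1],
    [-0.011, -0.002, 0, -3, -1],
    [-0.011, -0.002, 0, -3, -1]
  ]
}}

```text
time: 5.3
eef_pos: [0.4776, -0.2539, 0.0225]
tcp_rot: [0.477, 0.879, -0.0, 0.001]
contact_force: [-0.6, -0.5, -0.5]
opening: 0.0
finger_force: 0.3
```

```bash
python3 arc.py .030 .023 "[3.716,3.75]"
```

```text
F [-0.6 -0.5 -0.5] pos [ 0.4776 -0.2539  0.0225] yang 0.576 rel angle 3.526167630753688
3.716 [0.0013, -0.0004, -0.0005] 0.1
3.75 [-0.0038, -0.0014, -0.0005] -1.8
```

>>> {"fn": "send_rows", "kwargs": {
  "steps": [
    [-0.001, 0, 0, 0, -1],
    [-0.002, 0, 0, 0, -1],
    [-0.003, 0, 0, 0, -1],
    [-0.003, 0, 0, 0, -1]
  ]
}}

```text
time: 5.7
eef_pos: [0.4786, -0.2558, 0.0224]
tcp_rot: [0.477, 0.879, -0.0, -0.0]
contact_force: [-3.5, 2.1, 2.5]
opening: 0.002
finger_force: 1.9
```

>>> {"fn": "send_rows", "kwargs": {
  "steps": [
    [-0.001, 0, 0, 0, -1],
    [-0.002, 0, 0, 0, -1],
    [-0.002, 0, 0, 0, -1]
  ]
}}

```text
time: 6.0
eef_pos: [0.4792, -0.2567, 0.0223]
tcp_rot: [0.477, 0.879, 0.001, -0.002]
contact_force: [-4.9, 4.3, 5.5]
opening: 0.002
finger_force: 3.5
```

>>> {"fn": "send_rows", "kwargs": {
  "steps": [
    [-0.002, 0, 0, 0, -1],
    [-0.004, 0, 0, 0, -1],
    [-0.004, 0, 0, 0, -1]
  ]
}}

```text
time: 6.3
eef_pos: [0.4792, -0.2567, 0.0218]
tcp_rot: [0.477, 0.879, 0.002, -0.007]
contact_force: [-10.2, 13.3, 13.1]
opening: -0.001
finger_force: 8.5
```

Position now holds while the force rises, so the link is on the stop. I back off, lift and look.

>>> {"fn": "send_rows", "kwargs": {
  "steps": [
    [0.006, 0, 0, 0, -1],
    [0.015, 0, 0, 0, -1],
    [0.025, 0, 0, 0, -1],
    [0.03, 0, -0.03, 0, -1],
    [0.04, 0, -0.07, 0, -1],
    [0.07, 0, -0.11, 0, -1],
    [0.1, 0, -0.15, 0, -1],
    [0.14, 0, -0.18, 0, -1],
    [0.18, 0, -0.21, 0, -1],
    [0.2, 0, -0.23, 0, -1],
    [0.2, 0, -0.23, 0, -1]
  ]
}}

```text
time: 7.4
eef_pos: [0.3737, -0.0925, 0.2559]
tcp_rot: [0.476, 0.88, 0.0, 0.005]
contact_force: [0.1, -0.0, 0.4]
opening: -0.0
finger_force: 0.0
```

```bash
python3 - <<'E'
from h import *
im=save("top","top3"); a=im[115:225,280:410]; cv2.imwrite("pics/c3.png",cv2.resize(a,None,fx=5,fy=5,interpolation=cv2.INTER_CUBIC))
E
python3 go.py "[.4576,.1903,.30]"
```

```text
7.45 pos [ 0.3735 -0.0931  0.2539] yang 0.578 q [-0.51 -0.43  2.22 -0.    1.34 -1.09]
shift [ 0.1911  0.2254 -0.0466]
```

View pics/c3.png

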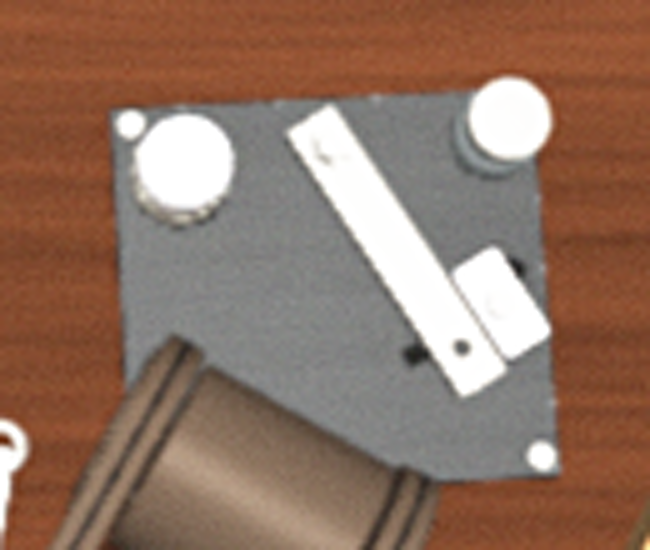

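The link lies flush along the stop's face (contact line ≈(455,270) to (505,355)), with the tin and jar in place. Now the valve.

>>> {"fn": "send_rows", "kwargs": {
  "steps": [
    [0.01, 0.015, -0.02, -8, -1],
    [0.04, 0.045, -0.046, -16, -1],
    [0.07, 0.08, -0.046, -24, -1],
    [0.1, 0.12, -0.046, -32, -1],
    [0.135, 0.16, -0.046, -40, -1],
    [0.165, 0.195, -0.046, -48, -1],
    [0.191, 0.225, -0.046, -56, -1],
    [0.191, 0.225, -0.046, -64.4, -1],
    [0.191, 0.225, -0.046, -64.4, -1]
  ]
}}

```text
time: 8.35
eef_pos: [0.4578, 0.1901, 0.2956]
tcp_rot: [-0.066, 0.998, -0.0, -0.002]
contact_force: [-0.6, 0.1, 0.3]
opening: -0.002
finger_force: 0.0
```

```bash
python3 go.py "[.4675,.1906,.212]"
```

```text
8.35 pos [0.4578 0.1901 0.2956] yang 1.702 q [ 0.19 -0.16  1.94 -0.    1.36 -1.51]
shift [-0.01   -0.0007  0.0836]
```

>>> {"fn": "send_rows", "kwargs": {
  "steps": [
    [0, -0.001, 0.03, 0, -1],
    [0, -0.001, 0.06, 0, -1],
    [0, -0.001, 0.08, 0, -1],
    [0, -0.001, 0.084, 0, -1],
    [0, -0.001, 0.084, 0, -1],
    [-0.015, -0.001, 0.084, 0, -1],
    [-0.03, -0.001, 0.084, 0, -1],
    [-0.04, -0.001, 0.084, 0, -1],
    [-0.05, -0.001, 0.084, 0, -1],
    [-0.06, -0.001, 0.084, 0, -1],
    [-0.07, -0.001, 0.084, 0, -1],
    [-0.07, -0.001, 0.084, 0, -1]
  ]
}}

```text
time: 9.55
eef_pos: [0.5283, 0.1977, 0.2144]
tcp_rot: [-0.065, 0.998, -0.0, 0.001]
contact_force: [-0.1, -0.5, -0.4]
opening: -0.004
finger_force: 0.0
```

```bash
python3 go.py "[.5845,.2067,.212]"; python3 - <<'E'
from h import *
im=save("side","s4"); cv2.imwrite("pics/c4.png",cv2.resize(im[110:230,250:410],None,fx=4,fy=4,interpolation=cv2.INTER_CUBIC))
E
```

```text
9.55 pos [0.5283 0.1977 0.2144] yang 1.7 q [ 0.18  0.06  1.88 -0.    1.2  -1.52]
shift [-0.0569  0.0017  0.0025]
```

View pics/c4.png

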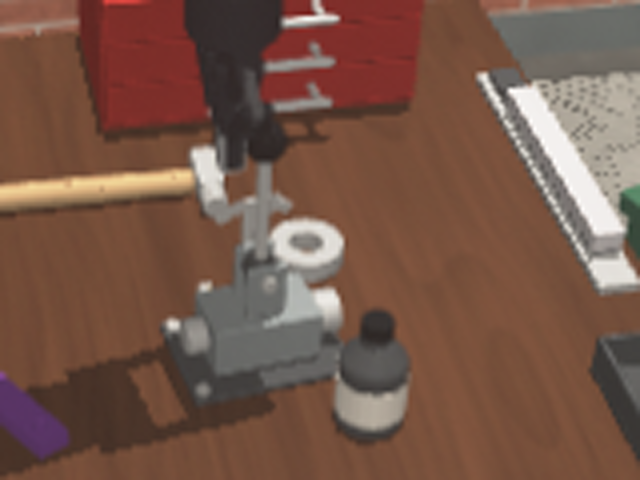

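The lever is now upright: the knob (267,138) sits in front of the shut fingers. I push on through the detent.

>>> {"fn": "send_rows", "kwargs": {
  "steps": [
    [-0.008, 0.001, 0.002, 0, -1],
    [-0.016, 0.001, 0.002, 0, -1],
    [-0.024, 0.001, 0.002, 0, -1],
    [-0.032, 0.001, 0.002, 0, -1],
    [-0.038, 0.002, 0.002, 0, -1],
    [-0.044, 0.002, 0.002, 0, -1],
    [-0.05, 0.002, 0.002, 0, -1],
    [-0.054, 0.002, 0.002, 0, -1],
    [-0.057, 0.002, 0.002, 0, -1],
    [-0.057, 0.002, 0.002, 0, -1]
  ]
}}

```text
time: 10.6
eef_pos: [0.5838, 0.2071, 0.2124]
tcp_rot: [-0.065, 0.998, 0.0, 0.0]
contact_force: [0.5, -0.2, 0.8]
opening: -0.0
finger_force: 0.0
```

>>> {"fn": "send_rows", "kwargs": {
  "steps": [
    [-0.002, 0, 0, 0, -1],
    [-0.004, 0, 0, 0, -1],
    [-0.004, 0, 0, 0, -1]
  ]
}}

```text
time: 10.9
eef_pos: [0.5855, 0.2074, 0.2123]
tcp_rot: [-0.065, 0.998, -0.0, -0.003]
contact_force: [-5.6, -2.2, 2.4]
opening: 0.002
finger_force: 2.9
```

Contact against the end stop: 6 N, with the finger held. I back away, lift and check.

>>> {"fn": "send_rows", "kwargs": {
  "steps": [
    [0.01, 0, 0, 0, -1],
    [0.04, 0, -0.01, 0, -1],
    [0.08, 0, -0.04, 0, -1],
    [0.11, 0, -0.07, 0, -1],
    [0.13, 0, -0.08, 0, -1],
    [0.15, 0, -0.08, 0, -1],
    [0.15, 0, -0.08, 0, -1],
    [0.15, 0, -0.08, 0, -1]
  ]
}}

```text
time: 11.7
eef_pos: [0.4384, 0.1881, 0.2924]
tcp_rot: [-0.065, 0.998, 0.0, 0.001]
contact_force: [-0.3, -0.4, -0.2]
opening: 0.001
finger_force: 0.0
```

```bash
python3 - <<'E'
from h import *
im=save("side","s5"); t=save("top","t5")
K={}
a=im[135:165,305:345].max(2)<70; n,l,s,c=cv2.connectedComponentsWithStats(a.astype(np.uint8)); print(s.tolist(),(c+[305,135]).round(1).tolist())
f=np.array([.9913,.1315])
for j in(.72,.9):
    l=j-.45; p=[*(np.array([.557,.203])+f*.13*np.sin(l)),.095+.13*np.cos(l)]; print(j,proj("side",p),proj("top",p))
A=cv2.resize(im[110:320,250:400],(428,600),interpolation=cv2.INTER_CUBIC); B=cv2.resize(t[110:225,150:410],(372,165),interpolation=cv2.INTER_CUBIC)
o=np.zeros((600,800,3),np.uint8); o[:,:428]=A; o[:165,428:]=B; cv2.imwrite("pics/c5.png",o); print(ctrl.get_state()["eef_pos"])
E
```

```text
[[0, 0, 40, 30, 1122], [22, 6, 10, 10, 78]] [[324.0, 149.8], [331.7, 145.5]]
0.72 [324.73939885 144.39505922] [198.24169694 134.79276212]
0.9 [330.8679751  145.38906165] [198.00027629 127.31301998]
[0.43890556 0.18808    0.29193369]
```

View pics/c5.png

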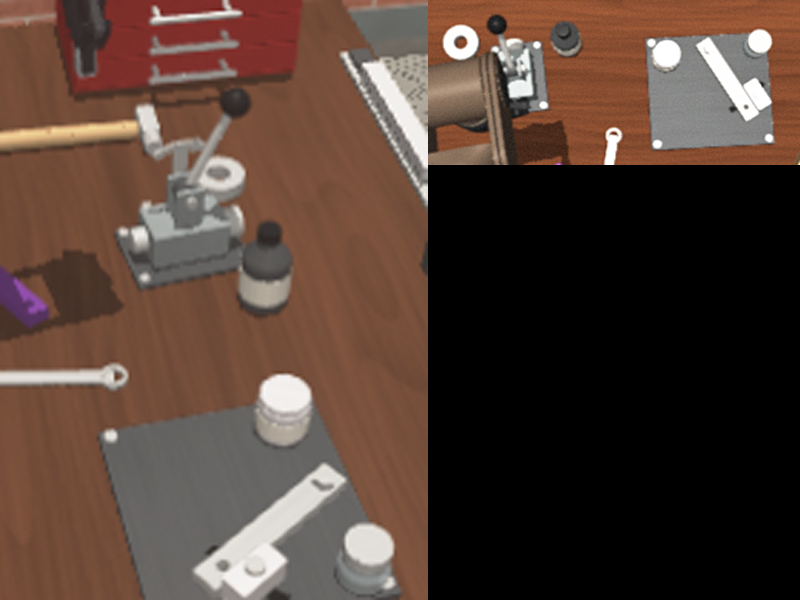

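The knob is at side pixel (331.7,145.5), against (330.9,145.4) predicted for 0.9 rad, so the lever is in float. The link is still flush, the bystanders are standing, and the gripper is clear.

```bash
python3 -c "
from plant import ctrl; print(ctrl.sign_off())"
```

```text
the job is handed in; nothing more can be done
None
```

The link rests flush against the stop and the lever is home in its float notch, with the tin, jar, oil bottle and bearing ring undisturbed; I handed the job in at about 12 s of the 51 s allowed.

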